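# Balance two rotors on the knife edge and reject the faulty one

## Robot

A 6-joint arm with a two-finger parallel gripper is mounted at the origin on a cart in front of the work surface, level with it; the furniture and walls round the work are solid. World frame = base frame: x ahead of the robot, y to its left, z up, the work surface at z = 0. Lengths are in m, angles in rad, forces in N, time in s.
With the tool pointing down it reaches from about 0.35 to 0.85 m from the base axis. Payload 8.1 kg.
Tool frame: the origin (TCP) lies midway between the tips of the shut fingers; the grasp point (between the pads) lies 19 mm behind it; z points along the fingers, y is the line along which they close (so a half turn about z gives the same grasp; the last joint's range is limited). The gripper opens to 93 mm and grips with 3 to 60 N. Pads are 15 mm wide; open, the fingers measure 128 mm over their backs; the gripper's body (75 mm by 188 mm) begins 65 mm behind the grasp point.
Start: joints at [1.24, 0.13, 1.488, -0, 1.523, -0.085], TCP at [0.146, 0.582, 0.219] pointing down, gripper open.
Joint ranges: [-2.96, 2.96], [-0.89, 2.26], [0.02, 2.5], [-1.34, 4.48], [0, 2.73], [-2.66, 2.66]. Speed limits (rad/s): [2.39, 2.39, 2.79, 3.14, 3.14, 3.14].

## Interface

Orientations are given as a rotation vector (axis times angle).
In Python, from rig import r, cams, order gives the robot as it stands.
- The arm moves only by the tool jog_arm, never from a script. Its argument "plan" is a list of rows, each a list of 3 entries, a list of its own where there are three numbers: the closure in counts, from 0 (fully open) to 255 (shut), then the shift along the tool's x, y, z in mm, then the turn, a rotation vector about the tool's x, y, z in degrees. A call has 1 to 12 rows; each row is the pose to reach, as a shift and turn from the pose commanded when the call began, along the tool's axes at that moment; what a row does not reach only later rows make up. A row lasts 1/8 s, in which the tool goes at most 62.5 mm and 10.7 degrees, less where a joint would pass 70% of its speed; a pose out of reach is approached as far as the arm can. A call with a gripper value outside its range is refused whole. The fingers move at their own pace and stop on an object; "newtons" is the grip in N (left out, the last holds). Time passes only in rows, so rows that repeat a pose let the fingers close. It gives the time, the measured TCP pose, the force, the opening and the grip force at its end, in the units of the state.
- r.observe(): the state, without advancing time (a new reading comes with each control period).
- cams.snapshot(name): name is "scene" or "top" or "wrist"; returns a dict with "color" (384x512x3 uint8, red, green, blue), "depth" (384x512 float32, m along the optical axis (not along the pixel's ray), 0 where there is no reading), "intrinsics" (3x3 intrinsics, pixels), "rvec" (rotation vector, rad) and "tvec" (3), from world to camera coordinates, as OpenCV has them. Camera axes: x right, y down, z forward; pixel columns grow to the right and rows downward; lengths in m; the calibration is good to about 2 mm. A picture is of the moment at which its call begins.
- order.finish_job(): hands the job in; it is judged then, once.
The state is a dict: "clock": time; "joint_pos": joint angles; "qd": joint speeds; "joint_torque": joint torques, N m; "eef_pos": TCP position; "tcp_rot": TCP orientation; "wrist_force": force on the tool from outside, world axes, zero at the start; "ft_torque": the same for the moment, N m; "gripper_width": finger opening in m; "finger_force": force on a finger pad.
Only numpy, scipy, OpenCV 4.12 (cv2) and the standard library are available. Lean on these libraries where they do the work, as an engineer would, in place of code of your own. Each camera call takes 0.05 s, during which the arm holds its last target. There are 200 camera calls.

## Task

One of the two two-armed rotors is heavier at one end. Try a rotor on the knife-edge balance before rejecting anything: set it on the middle of the beam with its arms along the beam, let go and see whether the beam stays about level or tips over to its stop. Finish with the good rotor lying centred along the beam, the beam about level, and the off-centre rotor in the steel tray.

Things in the scene. Friction and masses are not known exactly. Their poses are not given: they have to be found in the camera images.
- rotor_a_mid (a point): one of two aluminium rotors that look alike, 120 mm long over two arms with 34 mm round end lobes, arms and lobes up to 16 mm high, 0.25 kg; a square hub 34 x 34 mm (round foot 40 mm across) rises to 40 mm: grip it there. Point: geometric centre, 20 mm above its underside; z up, y along the arms, x square to two hub sides. One of the two, unknown which, has its mass 25 mm off centre along the arms
- rotor_b_mid (a point): one of two aluminium rotors that look alike, 120 mm long over two arms with 34 mm round end lobes, arms and lobes up to 16 mm high, 0.25 kg; a square hub 34 x 34 mm (round foot 40 mm across) rises to 40 mm: grip it there. Point: geometric centre, 20 mm above its underside; z up, y along the arms, x square to two hub sides. One of the two, unknown which, has its mass 25 mm off centre along the arms
- beam_top (a point): centre of the flat top of the balance's steel beam (fine dark line across it), 70 mm above the bench; beam 132 mm long (y), 46 mm wide (x), 8 mm thick, rocking on a knife edge along x, 15 mm under this point; grey base 110 x 132 mm, fixed to the bench. z square to the beam's top. Nothing on the balance stands higher than the beam
- beam (a joint): tilt of the beam, rad: 0 level, stops at -0.2 and 0.2 (positive: its +y end up). A weak spring levels it when empty. The faulty rotor set on the middle tips it beyond 0.15; the good one, within 10 mm of the middle, leaves it within 0.11. It settles within a second
- reject_tray_in (a point): centre of the inner floor (4 mm above the bench) of the low open square steel tray for rejects, fixed to the bench: 170 x 170 mm outside, walls 4 mm thick, 30 mm high; x and y along its sides, z up

How it is judged:
By the outcome, as a careful person would: the job done as asked, in the order asked, and still so for the second after the job is handed in, with the robot touching nothing.
It also fails if it takes over 61 s, if anything falls off the work surface, if the arm or the gripper's body presses on something with over 40 N, if the wrist force passes 120 N, or if a joint passes its speed limit or range.

## Working session

There is one attempt and no reset: what is moved stays moved. The work goes in short steps, Python scripts to look and compute and a tool call to move; the robot and the scene stay as the last step left them, time stands still between calls to the robot, and variables do not carry over. Pictures are saved under pics/ and viewed, at most 10 in all, crops included, and the job is handed in when it is done.

Besides the shell and the picture viewer there is one more tool, called after ">>>" by a JSON object that holds its "fn" and its "kwargs", one argument or row to a line. jog_arm: Moves the arm, as the interface text tells. Its arguments: {"type":"object","properties":{"plan":{"type":"array","items":{"type":"array"}},"newtons":{"type":"number"}},"required":["plan"]}

```bash
mkdir -p pics; ls
cat > h.py <<'E'
import numpy as np, cv2
from rig import r, cams, order
def snap(n,f=None):
    s=cams.snapshot(n)
    if f: cv2.imwrite('pics/'+f, s['color'][:,:,::-1])
    return s
def pts(s):
    K=s['intrinsics'];R=cv2.Rodrigues(np.array(s['rvec'],float))[0];t=np.array(s['tvec'],float).ravel()
    v,u=np.mgrid[:384,:512];d=s['depth']
    c=np.stack([(u-K[0,2])/K[0,0]*d,(v-K[1,2])/K[1,1]*d,d],-1)
    return (c-t)@R   # world points HxWx3
E
python3 - <<'E'
from h import *
print(r.observe())
for n in('top','scene'):
    s=snap(n,n+'0.png'); np.savez(n+'0.npz',**s)
    P=pts(s); print(n,-cv2.Rodrigues(np.array(s['rvec']))[0].T@np.array(s['tvec']).ravel(),s['intrinsics'][0,0],(s['depth']==0).mean())
a=cv2.imread('pics/top0.png');b=cv2.imread('pics/scene0.png')
cv2.imwrite('pics/both.png',cv2.resize(np.vstack([a,b]),(450,600)) if 0 else a)
E
```

```text
pics
{'clock': 0.0, 'joint_pos': array([ 1.23957761e+00,  1.31123096e-01,  1.48928663e+00, -6.12851860e-06,
        1.52298959e+00, -8.53934853e-02]), 'qd': array([-9.59774126e-04,  8.02586623e-04,  2.71408921e-05, -2.09522464e-05,
        1.27454838e-03, -1.18607695e-03]), 'joint_torque': array([ 5.94890298e-04, -5.59843898e+01, -4.91767716e+01,  7.68765109e-02,
        3.52156966e-02, -1.34963975e-04]), 'eef_pos': array([0.14580535, 0.58142841, 0.21760615]), 'tcp_rot': array([-3.85124140e-01, -3.11752567e+00,  2.77820550e-03]), 'wrist_force': array([-0.45804297,  0.06364035,  0.21495515]), 'ft_torque': array([-0.0412913 , -0.01113112,  0.01215759]), 'finger_force': 0.0, 'gripper_width': 0.09322619597504238}
top [0.39905133 0.2309323  0.90164726] 377.02362545334597 0.004155476888020833
scene [ 0.09374874 -0.3630635   0.47976349] 457.7616273136666 0.003957112630208333
```

View pics/top0.png

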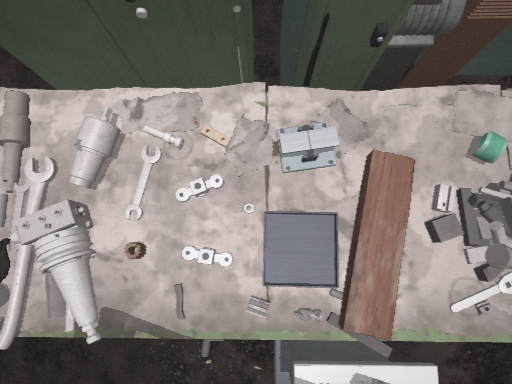

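The top view shows the rotors at about (200,188) and (207,256), the balance at (308,147) and the tray at (300,248). The wooden block at (380,245) could be an obstacle.

Run:
```python
from h import *
s=dict(np.load('top0.npz'));P=pts(s);Z=P[...,2];g=cv2.cvtColor(s['color'],cv2.COLOR_RGB2GRAY)
def rect(x,y):
    c=np.stack([x,y],-1).astype(np.float32)*1000
    (a,b),(w,h),an=cv2.minAreaRect(c); bx=cv2.boxPoints(((a,b),(w,h),an))
    e=bx[1]-bx[0];f=bx[2]-bx[1]; L=e if np.hypot(*e)>np.hypot(*f) else f
    return 'c %.0f %.0f size %.0f %.0f longdir %.1f n%d'%(a,b,w,h,np.degrees(np.arctan2(L[1],L[0]))%180,len(c))
for n,(u0,u1,v0,v1),zl,zh in[('rotA',(172,228,170,205),.008,.022),('rotA hub',(172,228,170,205),.03,.05),('rotB',(178,236,242,272),.008,.022),('rotB hub',(178,236,242,272),.03,.05),('beam',(270,346,115,178),.06,.08),('base',(270,346,115,178),.01,.055),('tray',(255,345,203,294),.015,.04),('wood',(335,425,140,350),.02,.5)]:
    m=np.zeros(Z.shape,bool);m[v0:v1,u0:u1]=1;m&=(Z>zl)&(Z<zh)
    k,l,st,_=cv2.connectedComponentsWithStats(m.astype(np.uint8)); 
    if 'hub' not in n and n[:3]!='rot':m=l==1+np.argmax(st[1:,4])
    q=P[m];print(n,rect(q[:,0],q[:,1]),'z med %.4f max %.4f'%(np.median(q[:,2]),q[:,2].max()))
for uv in[(100,100),(60,260),(480,240),(300,248),(250,330)]: print(uv,P[uv[1],uv[0]].round(3))
a=cv2.resize(s['color'][100:300,165:350,::-1],None,fx=3,fy=3,interpolation=cv2.INTER_CUBIC)
cv2.imwrite('pics/crop.png',a)
```

```text
rotA c 548 380 size 36 119 longdir 111.8 n397 z med 0.0156 max 0.0217
rotA hub c 550 381 size 34 34 longdir 22.0 n216 z med 0.0395 max 0.0437
rotB c 388 359 size 118 38 longdir 84.3 n409 z med 0.0154 max 0.0213
rotB hub c 389 358 size 34 34 longdir 171.1 n231 z med 0.0392 max 0.0446
beam c 651 123 size 135 73 longdir 85.2 n1201 z med 0.0697 max 0.0746
base c 638 121 size 83 132 longdir 98.5 n861 z med 0.0123 max 0.0547
tray c 406 142 size 170 170 longdir 179.1 n687 z med 0.0289 max 0.0332
wood c 418 -25 size 102 412 longdir 167.6 n9525 z med 0.0746 max 0.0871
(100, 100) [ 0.781  0.644 -0.004]
(60, 260) [0.38  0.649 0.117]
(480, 240) [ 0.426 -0.248  0.054]
(300, 248) [0.408 0.14  0.003]
(250, 330) [ 0.221  0.257 -0.004]
```

View pics/crop.png

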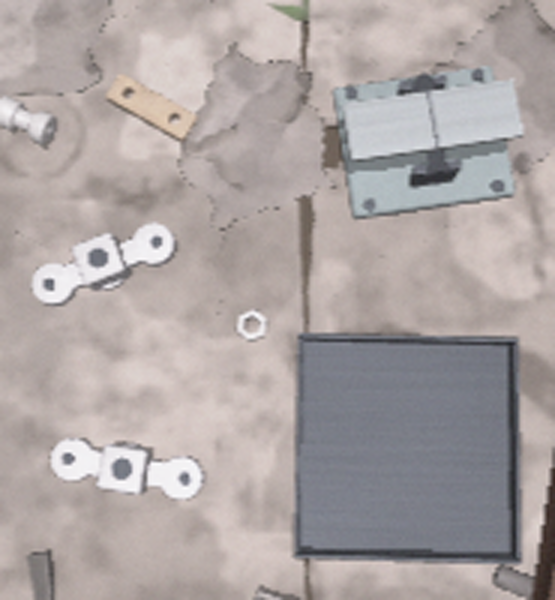

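View pics/scene0.png

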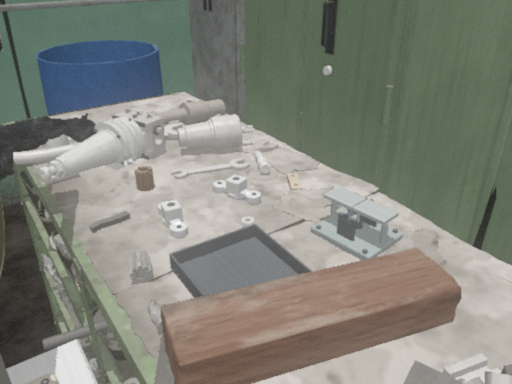

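Run:
```python
from h import *
s=dict(np.load('top0.npz'));P=pts(s);Z=P[...,2]
print((Z[118:176:2,272:346:3]*1000).round().astype(int))
a=s['color'][110:180,265:350,::-1]
cv2.imwrite('pics/crop2.png',cv2.resize(a,None,fx=8,fy=8,interpolation=cv2.INTER_CUBIC))
```

```text
[[ -4   1  -1  -4  -2  -2  -1  -3   0   2  -3   2  -1   1  -1   1   1   4
    0  -1   4   1  -1   2  -1]
 [  0  -1   1  -2   1   0   2  -2  -1   1  -3   0   0   0  -3   2   1   0
    2   1  -2  -1   0   0   2]
 [ -1   1   0   1   1  -1  -2   0  -3   1   0  -1  -1   7   2   2   4   0
   15  -2   0   1   1  -1   1]
 [ -2   0   0   0   1  -1  -2  -2   1  -2  -4  -3  -1  11  13  12  11  16
   14   1   1   2  -3   1   3]
 [ -3  -4  -3  -2   1  -2  -4  -3   8  12   9  64  59  58  12  12  13  17
   12  12   0  70   1   4   0]
 [  0  -3  -1  -4  13  11  15  16  10  56  48  64  58  54  11  14  67  72
   69  70  71  67   0   0   2]
 [ -4  -4  13  16  11   9  14  12  12  53  49  64  70  69  71  69  68  71
   73  68  70  70   3   0   2]
 [ -2  -1  14  15  11  11  13  68  71  70  72  74  69  69  70  72  69  68
   71  71  70  66   4   3   4]
 [  0  -2  15  71  69  71  71  68  69  72  70  68  71  69  70  70  70  72
   70  68  70  71   3 902   2]
 [ -2  -3  16  70  71  73  69  68  70  70  71  70  71  68  72  69  70  70
   73  73  69  70   1   1  -1]
 [ -3  -3  10  69  70  68  70  71  70  70  70  71 
[... 1245 characters left out ...]
12  14  13  12  11  12  12  13  11  12
   13  15  18  12  -1  -1  -2]
 [  0   1  -2  12  11  14   9  11  12  14  12  12  11  15  13  15  12  12
   12  16  13  11  -1  -1  -4]
 [ -1  -1   1   7  14  18  11   8  14  14  11  13  11  10  14  12  10  13
    6   5  -1  -3   2  -3  -5]
 [  0   1  -3   1  13  17  11  14  12  11  12  13  13   8   7  -4  -2  -3
    2  -1  -2  -3   0  -2  -2]
 [  0  -1   2  -3  13  11  14  12  10   3  -1  -2  -4  -5   1  -5  -1  -3
   -4  -2  -4  -2  -1   0  -3]
 [ -1  -1   1   0   9   0   3   2  -1  -3   1   0  -2  -4  -2  -1   1  -3
   -1  -2  -3  -4  -2   0  -1]
 [  0  -1  -2   0   2   0  -2  -2   2   0   0   0   2  -1  -2  -2  -3  -1
   -3  -3  -2  -1  -5  -4  -4]]
```

View pics/crop2.png

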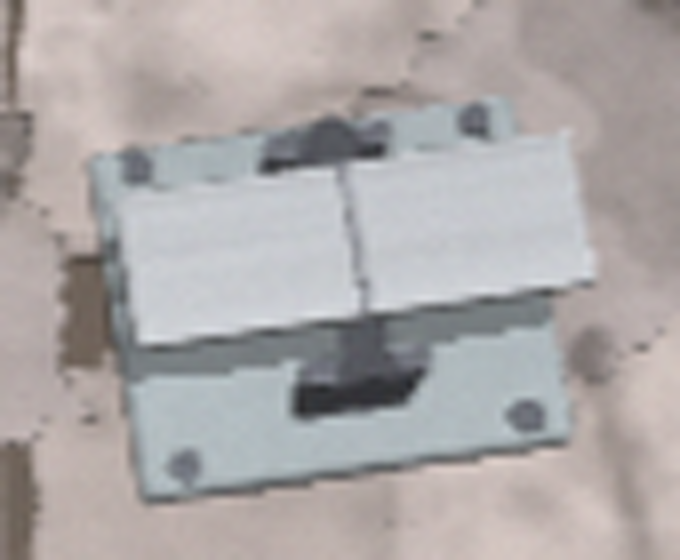

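The close-up shows the level beam (Z about 70 mm) with its corners at about crop px (118,197), (570,132), (597,280) and (140,345). Its long axis is tilted about 8° from the image row.

```bash
cat >> h.py <<'E'
from scipy.spatial.transform import Rotation as Ro
def ray(s,u,v,z):
    K=s['intrinsics'];R=cv2.Rodrigues(np.array(s['rvec'],float))[0];t=np.array(s['tvec'],float).ravel()
    c=-R.T@t;d=R.T@np.array([(u-K[0,2])/K[0,0],(v-K[1,2])/K[1,1],1]);return c+d*(z-c[2])/d[2]
def to(x,y,z,line):
    """shift mm / turn deg in tool axes to stand at x,y,z, down, closing line at world angle 'line' (mod 180)"""
    o=r.observe();R=Ro.from_rotvec(o['tcp_rot']);p=o['eef_pos']
    best=None
    for a in(line,line+180):
        a=np.radians(a);Y=np.array([np.cos(a),np.sin(a),0]);Zd=np.array([0,0,-1.]);X=np.cross(Y,Zd)
        w=(R.inv()*Ro.from_matrix(np.stack([X,Y,Zd],1))).as_rotvec(degrees=True)
        if best is None or np.linalg.norm(w)<np.linalg.norm(best):best=w
    print('to',(x,y,z,line),'shift',R.inv().apply(np.array([x,y,z])-p).round(1),'turn',best.round(1),'| t %.2f j6 %.2f'%(o['clock'],o['joint_pos'][5]))
E
python3 - <<'E'
from h import *
s=dict(np.load('top0.npz'))
c=[ray(s,265+u/8-.5,110+v/8-.5,.07) for u,v in[(118,197),(570,132),(597,280),(140,345)]]
c=np.array(c)[:,:2]*1000;print(c.round(),c.mean(0)); e=(c[0]-c[1]+c[3]-c[2]);print(np.degrees(np.arctan2(e[1],e[0])),np.hypot(*e)/2,np.hypot(*(c[0]-c[3])))
print('line',[ray(s,265+u/8-.5,110+v/8-.5,.07).round(4) for u,v in[(342,168),(364,312)]])
to(.549,.381,.15,21.8)
to(.549,.381,.20,21.8)
E
```

```text
[[664. 190.]
 [683.  61.]
 [639.  54.]
 [620. 184.]] [651.50067746 122.0517286 ]
98.15839125067808 130.44247065162594 43.97930129093033
line [array([0.6723, 0.1256, 0.07  ]), array([0.6298, 0.1203, 0.07  ])]
to (0.549, 0.381, 0.15, 21.8) shift [-0.4 -0.1  0.1] turn [-0.1  0.  54.1] | t 0.10 j6 -0.09
to (0.549, 0.381, 0.2, 21.8) shift [-0.4 -0.1  0. ] turn [-0.1  0.  54.1] | t 0.10 j6 -0.09
```

```bash
sed -i "s/-p).round(1)/-p).__mul__(1000).round(1)/" h.py
python3 - <<'E'
from h import *
to(.549,.381,.15,21.8)
E
```

```text
to (0.549, 0.381, 0.15, 21.8) shift [-439.9  -96.2   67.8] turn [-0.1  0.  54.1] | t 0.10 j6 -0.09
```

>>> {"fn": "jog_arm", "kwargs": {
  "plan": [
    [0, [-55, -12, 8], [0, 0, 7]],
    [0, [-110, -24, 16], [0, 0, 14]],
    [0, [-165, -36, 25], [0, 0, 21]],
    [0, [-220, -48, 33], [0, 0, 28]],
    [0, [-275, -60, 42], [0, 0, 35]],
    [0, [-330, -72, 50], [0, 0, 42]],
    [0, [-385, -84, 59], [0, 0, 48]],
    [0, [-440, -96, 67], [0, 0, 54]],
    [0, [-440, -96, 67], [0, 0, 54]],
    [0, [-440, -96, 67], [0, 0, 54]]
  ],
  "newtons": 30
}}

```text
clock: 1.35
eef_pos: [0.5489, 0.3817, 0.1509]
tcp_rot: [-1.758, -2.602, 0.002]
wrist_force: [0.1, 1.2, 0.2]
gripper_width: 0.093
finger_force: 0.0
```

```bash
cat >> h.py <<'E'
def hubs(s,z0=0.,near=None,rad=.09):
    """hub centre from points near the hub top, arms axis from arm points"""
    P=pts(s);ok=s['depth']>.02
    if near is not None: ok&=np.hypot(P[...,0]-near[0],P[...,1]-near[1])<rad
    for n,a,b in(('hub',.034,.046),('arm',.011,.021)):
        q=P[ok&(P[...,2]>z0+a)&(P[...,2]<z0+b)]
        if len(q)<30: print(n,'few',len(q));continue
        (x,y),(w,h),an=cv2.minAreaRect((q[:,:2]*1000).astype(np.float32))
        print(n,'c %.1f %.1f size %.1f %.1f ang %.1f z %.4f'%(x,y,w,h,an,np.median(q[:,2])),'med',np.median(q,0).round(4)[:2])
E
python3 - <<'E'
from h import *
s=snap('wrist','w1.png');np.savez('w1.npz',**s)
hubs(s,0,(.549,.381))
o=r.observe();print(o['eef_pos'],o['wrist_force'])
to(.549,.381,.016,21.8)
E
```

```text
hub c 548.7 381.9 size 34.1 33.6 ang 21.0 z 0.0406 med [0.5483 0.3827]
arm c 550.1 382.2 size 36.3 118.3 ang 21.9 z 0.0168 med [0.5437 0.4042]
[0.54850619 0.3823223  0.15139009] [-0.37802968  0.45138607 -0.18188563]
to (0.549, 0.381, 0.016, 21.8) shift [-1.500e+00  1.000e-01  1.354e+02] turn [-0.  -0.   0.2] | t 1.40 j6 0.15
```

View pics/w1.png

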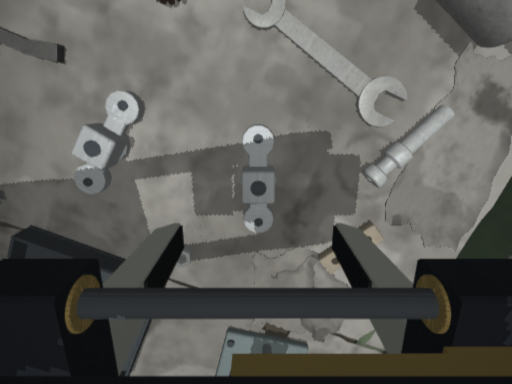

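The wrist view shows rotor A's hub at (258,188), with the arms running along the image column and the hub between the fingers. I'll descend and grip.

>>> {"fn": "jog_arm", "kwargs": {
  "plan": [
    [0, [0, 0, 50], [0, 0, 0]],
    [0, [0, 0, 95], [0, 0, 0]],
    [0, [0, 0, 120], [0, 0, 0]],
    [0, [0, 0, 134], [0, 0, 0]],
    [0, [0, 0, 134], [0, 0, 0]],
    [255, [0, 0, 134], [0, 0, 0]],
    [255, [0, 0, 134], [0, 0, 0]],
    [255, [0, 0, 134], [0, 0, 0]],
    [255, [0, 0, 134], [0, 0, 0]],
    [255, [0, 0, 134], [0, 0, 0]],
    [255, [0, 0, 134], [0, 0, 0]]
  ]
}}

```text
clock: 2.78
eef_pos: [0.5493, 0.3817, 0.0176]
tcp_rot: [-1.759, -2.603, 0.0]
wrist_force: [0.5, -1.1, 0.1]
gripper_width: 0.0374
finger_force: 0.0
```

>>> {"fn": "jog_arm", "kwargs": {
  "plan": [
    [255, [0, 0, -15], [0, 0, 0]],
    [255, [0, 0, -60], [0, 0, 0]],
    [255, [0, 0, -110], [0, 0, 0]],
    [255, [0, 0, -144], [0, 0, 0]],
    [255, [0, 0, -144], [0, 0, 0]],
    [255, [0, 0, -144], [0, 0, 0]]
  ]
}}

```text
clock: 3.52
eef_pos: [0.5486, 0.3813, 0.1599]
tcp_rot: [-1.758, -2.602, 0.003]
wrist_force: [-0.1, 0.6, -3.1]
gripper_width: 0.0343
finger_force: 29.8
```

Run:
```python
from h import *
o=r.observe();print(o['eef_pos'],o['wrist_force'],o['ft_torque'],o['gripper_width'],o['finger_force'])
to(.6515,.1225,.16,8.2)
to(.6515,.1225,.087,8.2)
s=snap('wrist');hubs(s,o['eef_pos'][2]-.0165)
```

```text
[0.54859711 0.38133171 0.1598672 ] [-0.14997428  0.60566602 -3.11692177] [-0.07816908  0.03534747  0.02067782] 0.03434486924904785 29.80924218893051
to (0.6515, 0.1225, 0.16, 8.2) shift [-278.5   -1.1   -0. ] turn [-0.1  0.  13.7] | t 3.52 j6 0.15
to (0.6515, 0.1225, 0.087, 8.2) shift [-278.5   -1.    73. ] turn [-0.1  0.  13.7] | t 3.52 j6 0.15
hub c 548.1 381.6 size 64.6 33.9 ang 21.7 z 0.1814 med [0.5476 0.3832]
arm c 545.2 389.7 size 51.0 100.0 ang 10.6 z 0.1575 med [0.5363 0.4147]
```

>>> {"fn": "jog_arm", "kwargs": {
  "plan": [
    [255, [-50, 0, 0], [0, 0, 2.5]],
    [255, [-100, 0, 0], [0, 0, 5]],
    [255, [-150, 0, 0], [0, 0, 7.5]],
    [255, [-200, 0, 0], [0, 0, 10]],
    [255, [-245, -1, 0], [0, 0, 12]],
    [255, [-278, -1, 10], [0, 0, 13.7]],
    [255, [-278, -1, 30], [0, 0, 13.7]],
    [255, [-278, -1, 30], [0, 0, 13.7]]
  ]
}}

```text
clock: 4.58
eef_pos: [0.6491, 0.1235, 0.1266]
tcp_rot: [-2.053, -2.37, 0.009]
wrist_force: [-0.5, -0.4, -3.6]
gripper_width: 0.034
finger_force: 29.8
```

Run:
```python
from h import *
o=r.observe();print(o['eef_pos'],o['wrist_force'],o['ft_torque'],o['gripper_width'])
to(.6515,.1225,.090,8.2)
s=snap('wrist','w2.png');np.savez('w2.npz',**s)
P=pts(s);z=o['eef_pos'][2]-.0184
ok=(s['depth']>.02)
q=P[ok&(abs(P[...,2]-.070)<.004)&(np.hypot(P[...,0]-.651,P[...,1]-.122)<.09)]
print(len(q),cv2.minAreaRect((q[:,:2]*1000).astype(np.float32)),q[:,2].mean())
```

```text
[0.64907996 0.12349906 0.12664836] [-0.46591271 -0.4182679  -3.57785668] [-0.07320057  0.05812715 -0.04199521] 0.03399542692689536
to (0.6515, 0.1225, 0.09, 8.2) shift [-1.4  2.5 36.6] turn [-0.5 -0.   0. ] | t 4.58 j6 -0.03
2005 ((652.3922119140625, 123.83076477050781), (50.12773895263672, 131.9271240234375), 8.221856117248535) 0.07068110324105815
```

View pics/w2.png

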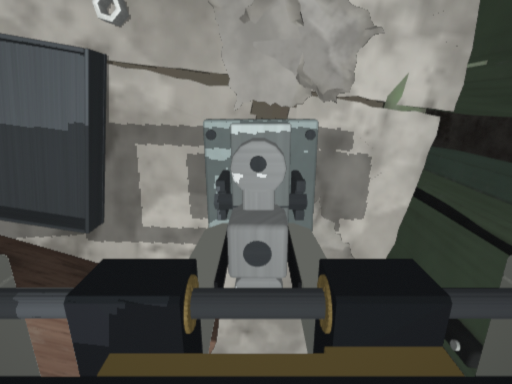

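The rotor is held with its hub at (257,253), aligned over the beam, whose visible end is at about (260,128). The beam centre is confirmed at (652,123) mm, so I'll lower onto it.

>>> {"fn": "jog_arm", "kwargs": {
  "plan": [
    [255, [-1, 2, 20], [0, 0, 0]],
    [255, [-1, 2, 32], [0, 0, 0]],
    [255, [-1, 2, 36], [0, 0, 0]],
    [255, [-1, 2, 37.5], [0, 0, 0]],
    [255, [-1, 2, 37.5], [0, 0, 0]]
  ]
}}

```text
clock: 5.25
eef_pos: [0.6547, 0.1229, 0.0946]
tcp_rot: [2.056, 2.375, 0.001]
wrist_force: [0.2, 0.2, -2.7]
gripper_width: 0.034
finger_force: 29.8
```

Run:
```python
from h import *
o=r.observe();print(o['eef_pos'],o['wrist_force'],o['ft_torque'],o['gripper_width'])
```

```text
[0.65466108 0.12287544 0.09461543] [ 0.23897818  0.22166678 -2.65917928] [-0.04780998  0.04005303  0.00086419] 0.034022193721366084
```

>>> {"fn": "jog_arm", "kwargs": {
  "plan": [
    [255, [0, -2, 1], [0, 0, 0]],
    [255, [0, -2, 3], [0, 0, 0]],
    [255, [0, -2, 4], [0, 0, 0]],
    [255, [0, -2, 4], [0, 0, 0]]
  ]
}}

```text
clock: 5.75
eef_pos: [0.6523, 0.1225, 0.09]
tcp_rot: [-2.057, -2.375, 0.0]
wrist_force: [-1.0, -0.0, -3.0]
gripper_width: 0.034
finger_force: 29.8
```

Run:
```python
from h import *
o=r.observe();print(o['eef_pos'],o['wrist_force'],o['ft_torque'],o['gripper_width'])
s=snap('wrist');P=pts(s)
q=P[(s['depth']>.02)&(abs(P[...,2]-.070)<.006)&(np.hypot(P[...,0]-.651,P[...,1]-.122)<.08)];print(len(q),np.median(q[:,2]))
hubs(s,.0715,(.652,.123))
```

```text
[0.65230339 0.12250699 0.08999522] [-1.04963614 -0.02026569 -3.01358111] [-0.10273109  0.10491762  0.00045161] 0.033997054195570316
3313 0.07072256510015336
hub c 651.7 122.7 size 63.7 34.3 ang 7.4 z 0.1115 med [0.6515 0.1272]
arm c 649.9 132.2 size 45.0 99.3 ang 7.2 z 0.0876 med [0.6478 0.1591]
```

>>> {"fn": "jog_arm", "kwargs": {
  "plan": [
    [255, [0, 0, 1], [0, 0, 0]],
    [255, [0, 0, 2], [0, 0, 0]],
    [255, [0, 0, 2], [0, 0, 0]]
  ]
}}

```text
clock: 6.18
eef_pos: [0.6526, 0.1225, 0.0894]
tcp_rot: [2.056, 2.375, 0.001]
wrist_force: [-3.8, -0.5, 5.8]
gripper_width: 0.0337
finger_force: 29.8
```

>>> {"fn": "jog_arm", "kwargs": {
  "plan": [
    [120, [0, 0, 0], [0, 0, 0]],
    [120, [0, 0, 0], [0, 0, 0]],
    [120, [0, 0, 0], [0, 0, 0]]
  ]
}}

```text
clock: 6.55
eef_pos: [0.6524, 0.1225, 0.0881]
tcp_rot: [2.057, 2.375, 0.0]
wrist_force: [0.0, -0.5, -0.4]
gripper_width: 0.049
finger_force: 0.0
```

```bash
cat >> h.py <<'E'
def tilt(s=None):
    "slope along beam y (98.2 deg) of what lies on/near the beam, from arm tops and beam top"
    s=s or snap('wrist');P=pts(s);a=np.radians(98.2)
    d=P-np.array([.652,.123,0]);y=d[...,0]*np.cos(a)+d[...,1]*np.sin(a);x=d[...,0]*np.sin(a)-d[...,1]*np.cos(a)
    for n,m in(('edge',(abs(x)>.0185)&(abs(x)<.021)&(abs(y)<.064)),('lobe',(abs(x)<.010)&(abs(y)>.03)&(abs(y)<.055))):
        k=(s['depth']>.02)&m&(P[...,2]>.045)&(P[...,2]<.11)
        if k.sum()>20:
            f=np.polyfit(y[k],P[...,2][k],1);print(n,'n',k.sum(),'slope %.3f z0 %.4f'%tuple(f),'y %.3f..%.3f'%(y[k].min(),y[k].max()),'res %.4f'%np.std(P[...,2][k]-np.polyval(f,y[k])))
E
python3 - <<'E'
from h import *
o=r.observe();print(o['eef_pos'],o['wrist_force'],o['ft_torque'],o['gripper_width'])
tilt();hubs(snap('wrist'),.070,(.652,.123))
E
```

```text
[0.65242718 0.1225346  0.08806235] [ 0.04191672 -0.50263489 -0.39513811] [-0.08173506  0.06816975  0.02585439] 0.04902342038401657
edge n 807 slope 0.013 z0 0.0707 y -0.050..0.064 res 0.0007
lobe n 1627 slope 0.019 z0 0.0869 y -0.039..0.055 res 0.0009
hub c 652.2 121.9 size 78.7 34.8 ang 9.4 z 0.1106 med [0.6526 0.1264]
arm c 651.3 130.4 size 58.3 99.1 ang 27.2 z 0.0872 med [0.6481 0.1594]
```

>>> {"fn": "jog_arm", "kwargs": {
  "plan": [
    [60, [0, 0, -5], [0, 0, 0]],
    [60, [0, 0, -40], [0, 0, 0]],
    [0, [0, 0, -80], [0, 0, 0]],
    [0, [0, 0, -110], [0, 0, 0]],
    [0, [0, 0, -110], [0, 0, 0]],
    [0, [0, 0, -110], [0, 0, 0]],
    [0, [0, 0, -110], [0, 0, 0]],
    [0, [0, 0, -110], [0, 0, 0]]
  ]
}}

```text
clock: 7.65
eef_pos: [0.6517, 0.1224, 0.1965]
tcp_rot: [-2.056, -2.374, 0.003]
wrist_force: [-0.2, -0.7, -0.6]
gripper_width: 0.093
finger_force: 0.0
```

Run:
```python
from h import *
s=snap('wrist','w3.png');tilt(s);print('top');tilt(snap('top'));hubs(s,.070,(.652,.123))
to(.3885,.3585,.17,-9.5)
```

```text
edge n 506 slope 0.013 z0 0.0708 y -0.063..0.064 res 0.0011
lobe n 1011 slope 0.014 z0 0.0870 y -0.055..0.055 res 0.0010
top
edge n 45 slope 0.022 z0 0.0697 y -0.005..0.064 res 0.0013
lobe n 98 slope 0.013 z0 0.0859 y 0.030..0.055 res 0.0020
hub c 652.9 122.3 size 34.1 33.5 ang 8.3 z 0.1107 med [0.6527 0.1238]
arm c 652.7 121.9 size 33.4 119.2 ang 7.9 z 0.0869 med [0.6517 0.1477]
to (0.3885, 0.3585, 0.17, -9.5) shift [ 271.2 -227.    27.5] turn [-0.1  0.  17.7] | t 7.75 j6 -0.03
```

View pics/w3.png

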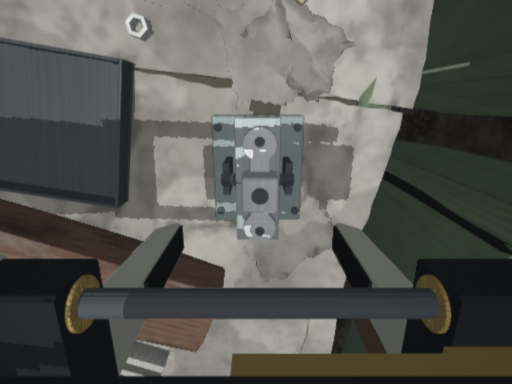

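The view shows rotor A freely on the beam, with its hub at (260,196) and a measured slope of about 0.014, so it stayed level. A is the good rotor and B goes to the tray.

>>> {"fn": "jog_arm", "kwargs": {
  "plan": [
    [0, [40, -33, 0], [0, 0, 2.5]],
    [0, [80, -67, 0], [0, 0, 5]],
    [0, [120, -100, 5], [0, 0, 8]],
    [0, [160, -134, 15], [0, 0, 10.5]],
    [0, [200, -167, 25], [0, 0, 13]],
    [0, [240, -200, 27], [0, 0, 16]],
    [0, [271, -227, 27], [0, 0, 17.7]],
    [0, [271, -227, 27], [0, 0, 17.7]],
    [0, [271, -227, 27], [0, 0, 17.7]],
    [0, [271, -227, 27], [0, 0, 17.7]]
  ]
}}

```text
clock: 9.0
eef_pos: [0.3898, 0.3576, 0.1711]
tcp_rot: [2.398, 2.029, 0.0]
wrist_force: [0.0, -0.1, -0.4]
gripper_width: 0.093
finger_force: 0.0
```

Run:
```python
from h import *
s=snap('wrist');hubs(s,0,(.3885,.3585));to(.3885,.3585,.016,-9.5)
```

```text
hub c 387.2 359.2 size 33.7 33.4 ang 80.8 z 0.0406 med [0.3875 0.3602]
arm c 382.5 370.8 size 76.6 132.7 ang 20.7 z 0.0168 med [0.3884 0.3824]
to (0.3885, 0.3585, 0.016, -9.5) shift [  0.7  -1.5 155.1] turn [ 0.   0.  -0.1] | t 9.05 j6 0.81
```

>>> {"fn": "jog_arm", "kwargs": {
  "plan": [
    [0, [-1, -2, 55], [0, 0, 0]],
    [0, [-1, -2, 105], [0, 0, 0]],
    [0, [-1, -2, 140], [0, 0, 0]],
    [0, [-1, -2, 154], [0, 0, 0]],
    [0, [-1, -2, 154], [0, 0, 0]],
    [255, [-1, -2, 154], [0, 0, 0]],
    [255, [-1, -2, 154], [0, 0, 0]],
    [255, [-1, -2, 154], [0, 0, 0]],
    [255, [-1, -2, 154], [0, 0, 0]],
    [255, [-1, -2, 154], [0, 0, 0]],
    [255, [-1, -2, 154], [0, 0, 0]],
    [255, [-1, -2, 154], [0, 0, 0]]
  ]
}}

```text
clock: 10.55
eef_pos: [0.3869, 0.3577, 0.0171]
tcp_rot: [2.397, 2.03, 0.0]
wrist_force: [0.7, -0.9, 0.3]
gripper_width: 0.0341
finger_force: 30.0
```

>>> {"fn": "jog_arm", "kwargs": {
  "plan": [
    [255, [0, 0, 0], [0, 0, 0]],
    [255, [0, 0, -30], [0, 0, 0]],
    [255, [0, 0, -80], [0, 0, 0]],
    [255, [0, 0, -110], [0, 0, 0]],
    [255, [0, 0, -110], [0, 0, 0]],
    [255, [0, 0, -110], [0, 0, 0]]
  ]
}}

```text
clock: 11.3
eef_pos: [0.386, 0.357, 0.1252]
tcp_rot: [-2.397, -2.03, 0.004]
wrist_force: [0.0, -0.4, -2.9]
gripper_width: 0.0337
finger_force: 30.0
```

Run:
```python
from h import *
o=r.observe();print(o['wrist_force'],o['ft_torque'])
hubs(snap('wrist'),o['eef_pos'][2]-.0175,(.3885,.3585));to(.406,.142,.13,0);to(.406,.142,.025,0)
```

```text
[ 2.61008841e-03 -4.04161796e-01 -2.87553947e+00] [-0.03466755  0.06553869 -0.06816736]
hub c 385.8 359.0 size 33.8 63.6 ang 81.1 z 0.1487 med [0.3862 0.3622]
arm c 387.3 367.9 size 100.0 49.2 ang 80.4 z 0.1249 med [0.3906 0.3949]
to (0.406, 0.142, 0.13, 0) shift [-208.4   55.5   -4.9] turn [-0.2  0.1 -9.5] | t 11.35 j6 0.81
to (0.406, 0.142, 0.025, 0) shift [-208.1   55.7  100.1] turn [-0.2  0.1 -9.5] | t 11.35 j6 0.81
```

>>> {"fn": "jog_arm", "kwargs": {
  "plan": [
    [255, [-45, 12, 0], [0, 0, -2]],
    [255, [-90, 24, 0], [0, 0, -4]],
    [255, [-135, 36, 0], [0, 0, -6]],
    [255, [-180, 48, 0], [0, 0, -8]],
    [255, [-208, 56, 5], [0, 0, -9.5]],
    [255, [-208, 56, 40], [0, 0, -9.5]],
    [255, [-208, 56, 75], [0, 0, -9.5]],
    [255, [-208, 56, 95], [0, 0, -9.5]],
    [255, [-208, 56, 99], [0, 0, -9.5]],
    [255, [-208, 56, 99], [0, 0, -9.5]]
  ]
}}

```text
clock: 12.6
eef_pos: [0.4072, 0.1431, 0.0276]
tcp_rot: [-2.22, -2.221, 0.002]
wrist_force: [-0.1, -0.8, -2.6]
gripper_width: 0.0342
finger_force: 30.0
```

>>> {"fn": "jog_arm", "kwargs": {
  "plan": [
    [255, [0, 0, 2], [0, 0, 0]],
    [255, [0, 0, 4], [0, 0, 0]],
    [255, [0, 0, 4], [0, 0, 0]]
  ]
}}

```text
clock: 12.98
eef_pos: [0.408, 0.1433, 0.0244]
tcp_rot: [2.221, 2.222, 0.001]
wrist_force: [0.7, 0.5, -2.6]
gripper_width: 0.0337
finger_force: 30.0
```

>>> {"fn": "jog_arm", "kwargs": {
  "plan": [
    [255, [0, 0, 1.5], [0, 0, 0]],
    [255, [0, 0, 3], [0, 0, 0]],
    [255, [0, 0, 3], [0, 0, 0]]
  ]
}}

```text
clock: 13.35
eef_pos: [0.4079, 0.1433, 0.0212]
tcp_rot: [2.221, 2.222, 0.0]
wrist_force: [0.2, -1.5, -2.1]
gripper_width: 0.0336
finger_force: 30.0
```

>>> {"fn": "jog_arm", "kwargs": {
  "plan": [
    [120, [0, 0, 0], [0, 0, 0]],
    [120, [0, 0, 0], [0, 0, 0]],
    [120, [0, 0, 0], [0, 0, 0]],
    [100, [0, 0, -40], [0, 0, 0]],
    [100, [0, 0, -90], [0, 0, 0]],
    [0, [0, 0, -140], [0, 0, 0]],
    [0, [0, 0, -190], [0, 0, 0]],
    [0, [-5, -60, -200], [0, 0, 0]],
    [0, [-5, -60, -200], [0, 0, 0]],
    [0, [-5, -60, -200], [0, 0, 0]]
  ]
}}

```text
clock: 14.6
eef_pos: [0.3482, 0.1383, 0.2213]
tcp_rot: [2.22, 2.221, 0.002]
wrist_force: [-0.1, -0.2, 0.7]
gripper_width: 0.0925
finger_force: 0.0
```

Run:
```python
from h import *
s=snap('top','end.png');tilt(s);hubs(s,.07,(.652,.123));hubs(s,.004,(.406,.142),.07)
s=snap('wrist');tilt(s);hubs(s,.004,(.406,.142),.07);print(r.observe()['clock'])
```

```text
edge n 81 slope 0.014 z0 0.0701 y -0.064..0.063 res 0.0013
lobe n 197 slope 0.014 z0 0.0858 y -0.055..0.055 res 0.0027
hub c 653.5 121.2 size 33.4 34.4 ang 9.4 z 0.1097 med [0.6531 0.1222]
arm c 653.4 121.8 size 33.5 118.4 ang 8.7 z 0.0859 med [0.6522 0.1396]
hub c 408.2 150.9 size 34.7 20.0 ang 4.5 z 0.0432 med [0.4072 0.1533]
arm c 408.4 182.9 size 29.7 41.6 ang 0.2 z 0.0196 med [0.4084 0.1852]
edge n 217 slope 0.014 z0 0.0708 y -0.064..0.048 res 0.0015
hub c 407.2 145.0 size 34.0 33.0 ang 0.2 z 0.0446 med [0.4067 0.1462]
arm c 406.0 144.1 size 34.8 118.8 ang 0.7 z 0.0208 med [0.4062 0.1669]
14.7
```

View pics/end.png

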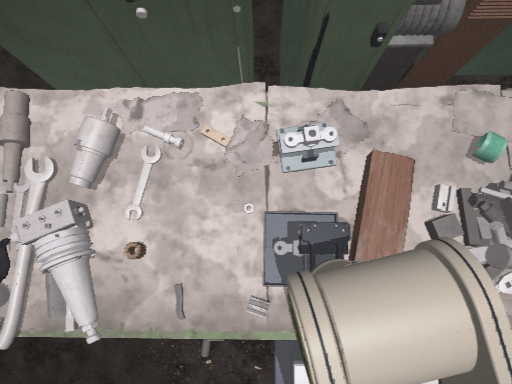

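The final view shows rotor A lying level on the beam at (310,133) and rotor B flat in the tray at about (285,248), partly hidden by the arm. I'll hand in.

```bash
python3 -c "
from rig import order
print(order.finish_job())"
```

```text
the job is handed in; nothing more can be done
None
```

I handed the job in at about 15 s: rotor A tested good and lies centred along the level beam (tilt about 0.014 rad), and rotor B is flat in the steel tray, rejected because A passed and not tried on the balance itself.

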